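# Refit the battery hold-down bar in an opened power-supply chassis

## Task

The battery of the opened uninterruptible power supply has been replaced: refit its loose yellow-zinc hold-down bar. With the bar slanted, feel its tongue in under the folded lip of the bracket without forcing it, lower the bar across both ledges, do not let it fall, and press its foot end down until the spring catch clicks over it. Keep everything clear of the battery's terminals, and leave the other things on the bench where they are.

Things in the scene. Friction and masses are not known exactly. Their poses are not given: they have to be found in the camera images.
- bar_mid (a point): Middle of the loose yellow-zinc hold-down bar, 14 mm above its underside, 73 mm from either end; y runs along the bar to its foot, z up. Bar 146 mm long, 28 mm high, 0.18 to 0.31 kg, lying rib up. A flat strip 6 mm thick carries an upright rib, 14 mm wide in x, from 6 to 28 mm above the underside and from y = -36 to +52 mm of this point: grip the rib across x.
- bar: The same bar; origin on its underside below the middle, same axes. The strip is 30 mm wide in x from y = -36 mm to the foot end at y = +73 (round dark mark there); from y = -36 to the other end at y = -73 it is the tongue, 26 mm wide, 20 mm for the last 8 mm.
- bar_tongue (a point): Tip of the bar's tongue: on the underside, middle of the end edge (y = -73 mm from the bar's middle); same axes as bar_mid.
- bar_foot (a point): Foot end of the bar: on the underside, middle of the end edge (y = +73 mm from the bar's middle); same axes as bar_mid.
- pocket (a point): Where the tongue goes: at the lip bracket's wall, 113 mm above the bench, y to the bulkhead, z up. The bracket is clamped in slots: its ledge (y = 0 to 27 mm) lies up to 12 mm above or below this point, how much is not told: feel for it. Its lip, 90 mm wide, covers y = 0 to 18 mm, 11.5 to 17 mm above the ledge, its front edge turned up to 32 mm; cheeks under it at x = +-15.5 mm.
- seat (a point): Where the foot goes: on the fixed ledge (113 mm above the bench, 12 mm deep), at the bulkhead's face, 150 mm from pocket along y: the bar has 4 mm of endwise play. Axes of pocket. The bulkhead rises 70 mm above the ledge, so the bar goes in only slanted, tongue end low, 25 degrees or more. Guide cheeks at x = +-17.5 mm, flared on top, 16 mm high, 12 mm long.
- catch (a joint): Spring catch at the seat: steel wedge nose, 14 mm wide, standing 8 mm out of the bulkhead. 0 = sprung out; grows (m, to 0.010) as it is pushed back. Its slope faces up, 9 to 30 mm above the ledge; its flat underside, 8 mm above the ledge, springs out over the 6 mm foot. Passing it takes 5 to 15 N down at the foot and pushes the bar towards the bracket's wall.
- chassis: Opened grey galvanised power-supply chassis, fixed, 240 mm (x) by 290 mm (y); origin on the bench under the midpoint between pocket and seat, same axes. The bulkhead is a sheet 240 mm wide in x, top 183 mm above the bench; behind it (y > 78 mm) a lower transformer and circuit board. A rear panel 121 mm high stands at x = -119 mm.
- battery: Dark grey sealed battery, 151 mm (x) by 65 mm (y), fixed between the two ledges under the bar's place; its top is 103 mm above the bench, 10 mm below pocket and seat. Origin at its middle, 9 mm above the bench; axes of the chassis.
- terminals: The battery's two bare brass terminals, 10 mm high, on its top, at y = -21 and +21 mm of this origin, which lies on the battery's top face, 62 mm in +x from the bar's place. Nothing may touch them.
- multimeter: Yellow hand-held multimeter lying on the bench, 90 x 180 x 36 mm high, origin under its middle. Bystander.
- screwdriver: Red-handled screwdriver lying on the bench, 190 mm long along x (handle to -x), 26 mm thick, origin under its middle. Bystander.
- screw_tray: Blue divided tray, 85 x 120 x 22 mm high, origin under its middle. Bystander.
- flux_jar: Amber jar, 44 mm in diameter, 45 mm high, standing, origin under its middle. Bystander.
- spray_can: White and green spray can with red cap, 52 mm in diameter, 150 mm high, standing, origin under its middle. Bystander.
- adapter: Black power adapter block, 55 x 125 x 32 mm high, origin under its middle. Bystander.
- tape_roll: Amber tape roll lying flat, 90 mm outside, 19 mm high, origin under its middle. Bystander.
Not all that is in view belongs to the job. What is shaped like the bar but green is not meant.

How it is judged (in metres and radians):
On the way:
1. the bar's tongue is under the lip, at least 5 mm in, while its foot end is still more than 12 mm above its ledge (y of bar_tongue in the frame of pocket below 0.013 m and z of bar_tongue in the frame of pocket between -0.015 and 0.018 m and x of bar_tongue in the frame of pocket between -0.008 and 0.008 m and z of bar_foot in the frame of seat above 0.012 m), for 0.05 s.
At the end, for the whole second after the job is handed in: The bar lies across both ledges, rib up, within 0.13 rad of level: foot within 3 mm of its ledge's height, tongue on the bracket's ledge under the lip (15 mm below to 16 mm above pocket, within 7 mm of the wall), ends within 6 mm sideways, catch back over the foot (under 2 mm), bar at rest (y of bar_tongue in the frame of pocket between -0.003 and 0.007 m and x of bar_tongue in the frame of pocket between -0.006 and 0.006 m and z of bar_tongue in the frame of pocket between -0.015 and 0.016 m and x of bar_foot in the frame of seat between -0.006 and 0.006 m and z of bar_foot in the frame of seat between -0.003 and 0.003 m and value of joint catch below 0.002 m and angle between bar_mid's own z axis and vertical below 0.13 rad and linear speed of bar below 0.02 m/s); the robot touches nothing.
It fails at once if something touches the battery's terminals (contact force between terminals and anything else above 0.5 N).
It fails at once if the bar is let fall into the chassis instead of being lowered (it turns faster than 3.5 rad/s over the chassis) (angular speed of bar above 3.5 rad/s and horizontal distance between bar_mid and chassis below 0.12 m and height (world z) of bar_mid below 0.24 m).
It fails at once if the bar is forced: it presses on the chassis or its bracket with over 25 N while its foot is still more than 30 mm above its ledge (contact force between bar and chassis above 25 N and z of bar_foot in the frame of seat above 0.03 m).
It fails at once if another thing on the bench is moved more than 30 mm (distance of any of multimeter, screwdriver, screw_tray, flux_jar, spray_can, adapter, tape_roll from where it was at the start of the episode above 0.03 m).
It also fails if it takes over 48 s, if anything falls off the work surface, if the arm or the gripper's body presses on something with over 40 N, if the wrist force passes 120 N, or if a joint passes its speed limit or range.

## Robot

A 6-joint arm with a two-finger parallel gripper is mounted at the origin on the work surface. World frame = base frame: x ahead of the robot, y to its left, z up, the work surface at z = 0. Lengths are in mm, angles in rad, forces in N, time in s.
With the tool pointing down it reaches from about 325 to 900 mm from the base axis. Payload 6.1 kg.
Tool frame: the origin (TCP) lies at the very end of the fingers, on their centre line; the grasp point (between the pads) lies 19 mm behind it (env.grasp_offset is the distance from the TCP to the grasp point, in mm); x points along the fingers, z is the direction in which the jaws open and shut, and the axes are right-handed (so a half turn about x gives the same grasp; the last joint's range is limited). The gripper opens to 85 mm and grips with 20 to 120 N. Pads are 22 mm wide; open, the fingers measure 114 mm over their backs; the gripper's body (76 mm by 85 mm) begins 54 mm behind the grasp point. The pads swing forward as they close: fully open they stand 13 mm farther back than shut.
Start: joints at [0.98, 0.22, 1.526, -0, 1.395, -0.126], TCP at [280.15, 558.688, 231.3] pointing down, gripper open.
Joint ranges: [-2.98, 2.98], [-0.91, 2.08], [0.09, 2.57], [-1.24, 4.39], [0.2, 2.65], [-2.68, 2.68]. Speed limits (rad/s): [2.57, 2.57, 3.01, 3.14, 3.14, 3.14].

## Interface

Orientations are given as a rotation vector (axis times angle).
In Python, from cell import env, viewer gives the robot as it stands. The module is installed in compiled form; this text tells all that it offers.
- The arm moves only by the tool servo_tool, never from a script. Its argument "plan" is a list of rows, each a list of 3 entries, a list of its own where there are three numbers: the shift along the tool's x, y, z in m, then the turn, a rotation vector about the tool's x, y, z in degrees, then the opening, from 0 (shut) to 1 (fully open). In form: [[[x, y, z], [ax, ay, az], gripper], ...]. A call has 1 to 12 rows; each row shifts and turns the commanded pose from where the row before left it, along the tool's axes as they then stand; what a row does not reach is not made up. A row lasts 1/12 s, in which the tool goes at most 41.7 mm and 7.16 degrees, less where a joint would pass 70% of its speed; a pose out of reach is approached as far as the arm can. A call is refused whole if a number of a shift passes 0.0417 or a number of a turn 7.16, either way. A call with a gripper value outside its range is refused whole. The fingers move at their own pace and stop on an object; "grip_force" is the grip in N (left out, the last holds). Time passes only in rows, so rows that do not move let the fingers close. It gives the time, the measured TCP pose, the force and the opening at its end, in the units of the state.
- env.observe(): the state, without advancing time (a new reading comes with each control period).
- viewer.read_camera(name): name is "scene" or "top" or "wrist"; returns the picture (420x560x3 uint8, blue, green, red); there is no depth.
- viewer.camera_info(name): a dict with "fx", "fy", "cx", "cy" (pixels), "eye" and "rotation" of the camera in the world. Camera axes: x right, y down, z forward; pixel columns grow to the right and rows downward; lengths in mm; the calibration is good to about 2 mm. A picture is of the moment at which its call begins: read the wrist's pose just before it. camera_info takes no time and is no camera call; for the wrist camera it gives the pose at the moment of the call.
- env.hand_in(): hands the job in, once; it reports no verdict.
The state is a dict: "t": time; "q": joint angles; "qd": joint speeds; "tau": joint torques, N m; "eef_pos": TCP position; "orientation": TCP orientation; "wrist_force": force on the tool from outside, world axes, zero at the start; "wrist_torque": the same for the moment, N m; "opening": opening from 0.0 (shut) to 1.0 (fully open).
Only numpy, scipy, OpenCV 4.12 (cv2) and the standard library are available. Lean on these libraries where they do the work, as an engineer would, in place of code of your own. Each camera call takes 0.05 s, during which the arm holds its last target.

## Working session

There is one attempt and no reset: what is moved stays moved. The work goes in short steps, Python scripts to look and compute and a tool call to move; the robot and the scene stay as the last step left them, time stands still between calls to the robot, and variables do not carry over. Pictures are saved under pics/ and viewed, and the job is handed in when it is done.

Besides the shell and the picture viewer there is one more tool, called after "Call:" as name(argument=value, ...), one argument or row to a line, values as JSON. servo_tool: Moves the arm, as the interface text tells. Its arguments: {"type":"object","properties":{"plan":{"type":"array"},"grip_force":{"type":"number"}},"required":["plan"]}

```bash
mkdir -p pics
cat > h.py <<'E'
import numpy as np, cv2
from scipy.spatial.transform import Rotation as R
from cell import env, viewer
def ray(info,u,v):
    d=np.array([(u-info['cx'])/info['fx'],(v-info['cy'])/info['fy'],1.])
    return np.array(info['eye'],float), np.array(info['rotation'])@d
def onz(info,u,v,z):
    e,d=ray(info,u,v); return e+d*(z-e[2])/d[2]
def proj(info,p):
    c=np.array(info['rotation']).T@(np.array(p,float)-np.array(info['eye']))
    return info['fx']*c[0]/c[2]+info['cx'], info['fy']*c[1]/c[2]+info['cy']
E
python3 - <<'E'
from h import *
for n in ['scene','top']:
    i=viewer.camera_info(n); print(n,i)
    cv2.imwrite(f'pics/{n}0.png',viewer.read_camera(n))
s=env.observe(); print(s, env.grasp_offset)
print(R.from_rotvec(s['orientation']).as_matrix().round(3))
E
```

```text
scene {'fx': 449.5309734493435, 'fy': 449.5309734493435, 'cx': 274.8404707316894, 'cy': 201.50925229398038, 'eye': array([1281.26689424, -298.21397037,  882.02411799]), 'rotation': array([-1.93763359, -1.48880941,  0.60175742])}
top {'fx': 470.64996222030686, 'fy': 470.64996222030686, 'cx': 285.44259319644283, 'cy': 213.15454459159392, 'eye': array([ 364.83597845,  -65.1381018 , 1171.31265722]), 'rotation': array([-2.17265568,  2.11881983, -0.17128597])}
{'t': 0.1, 'q': array([ 9.79863140e-01,  2.21170750e-01,  1.52749892e+00, -5.38271334e-06,
        1.39467714e+00, -1.26097528e-01]), 'qd': array([-0.00085742,  0.0001325 , -0.0026802 ,  0.00047112, -0.00144526,
        0.00059272]), 'tau': array([ 1.52229441e-03, -4.98237813e+01, -3.90550447e+01, -1.71121683e-04,
        5.61985435e-03, -4.76331081e-05]), 'eef_pos': array([279.87335607, 558.23150006, 230.2928972 ]), 'orientation': array([-0.86116237,  1.395577  ,  0.85996448]), 'wrist_force': array([ 0.38994509, -0.64423576, -0.14125161]), 'wrist_torque': array([-5.4929320e-02, -7.2454298e-05, -8.3022719e-03]), 'opening': 1.0013457202579723} 18.700000000000003
[[-0.001 -0.894  0.448]
 [-0.001  0.448  0.894]
 [-1.     0.    -0.002]]
```

Rotation is a rotation vector; I fix the helper and look.

```bash
sed -i "s/np.array(info\['rotation'\])/R.from_rotvec(info['rotation']).as_matrix()/g" h.py; cat h.py | head -12
```

```text
import numpy as np, cv2
from scipy.spatial.transform import Rotation as R
from cell import env, viewer
def ray(info,u,v):
    d=np.array([(u-info['cx'])/info['fx'],(v-info['cy'])/info['fy'],1.])
    return np.array(info['eye'],float), R.from_rotvec(info['rotation']).as_matrix()@d
def onz(info,u,v,z):
    e,d=ray(info,u,v); return e+d*(z-e[2])/d[2]
def proj(info,p):
    c=R.from_rotvec(info['rotation']).as_matrix().T@(np.array(p,float)-np.array(info['eye']))
    return info['fx']*c[0]/c[2]+info['cx'], info['fy']*c[1]/c[2]+info['cy']
```

View pics/scene0.png

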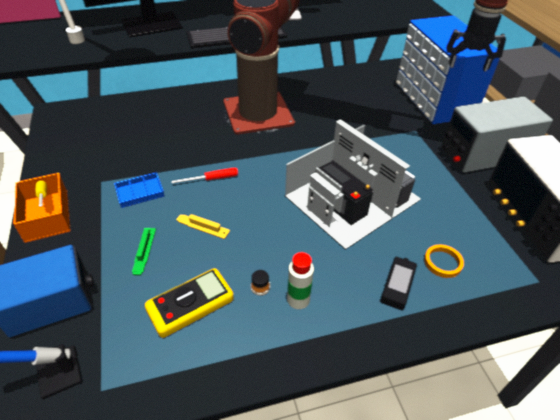

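View pics/top0.png

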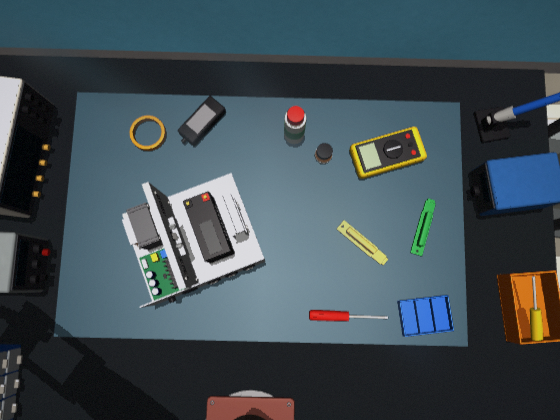

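The scene view shows the yellow bar at about (203,225) and the chassis at about (355,190). In the top view the bar is at (362,242) and the chassis at (200,235), with the bulkhead on its left and the lip bracket on its right. I'll zoom in.

Run:
```python
from h import *
t=cv2.imread('pics/top0.png'); s=cv2.imread('pics/scene0.png')
cv2.imwrite('pics/z1.png',cv2.resize(t[165:315,110:280],None,fx=4,fy=4,interpolation=cv2.INTER_CUBIC))
cv2.imwrite('pics/z2.png',cv2.resize(s[115:245,275:430],None,fx=4.6,fy=4.6,interpolation=cv2.INTER_CUBIC))
cv2.imwrite('pics/z3.png',cv2.resize(np.hstack([t[210:275,325:400],s[200:265,165:240]]),None,fx=5,fy=5,interpolation=cv2.INTER_CUBIC))
i=viewer.camera_info('top')
for n,im,ci in [('top',t,i),('scene',s,viewer.camera_info('scene'))]:
    hsv=cv2.cvtColor(im,cv2.COLOR_BGR2HSV)
    m=cv2.inRange(hsv,(20,90,90),(34,255,255))
    cs,_=cv2.findContours(m,cv2.RETR_EXTERNAL,cv2.CHAIN_APPROX_NONE)
    for c in cs:
        if cv2.contourArea(c)>60: r=cv2.minAreaRect(c); print(n,r,cv2.boxPoints(r).round(1).tolist(),[onz(ci,*p,6).round(0).tolist()[:2] for p in cv2.boxPoints(r)])
```

```text
top ((536.497802734375, 323.9668273925781), (32.59431457519531, 10.975634574890137), 86.18592071533203) [[529.9000244140625, 308.1000061035156], [540.9000244140625, 307.29998779296875], [543.0999755859375, 339.8999938964844], [532.0999755859375, 340.6000061035156]] [[324.0, -674.0], [327.0, -701.0], [249.0, -702.0], [247.0, -675.0]]
top ((362.63934326171875, 243.03274536132812), (58.64089584350586, 11.523320198059082), 39.80556869506836) [[336.3999938964844, 228.6999969482422], [343.79998779296875, 219.8000030517578], [388.8999938964844, 257.3999938964844], [381.5, 266.20001220703125]] [[507.0, -200.0], [530.0, -218.0], [439.0, -330.0], [417.0, -312.0]]
top ((388.1698913574219, 151.5943145751953), (35.30166244506836, 71.97692108154297), 74.05460357666016) [[348.70001220703125, 144.5], [417.8999938964844, 124.69999694824219], [427.6000061035156, 158.6999969482422], [358.3999938964844, 178.5]] [[726.0, -230.0], [783.0, -409.0], [694.0, -432.0], [637.0, -255.0]]
top ((146.5, 132.5), (31.0, 33.0), 90.0) [[130.0, 117.0], [163.0, 117.0], [163.0, 148.0], [130.0, 148.0]] [[784.0, 335.0], [78
[... 298 characters left out ...]
0, -430.0], [612.0, -245.0], [723.0, -224.0], [774.0, -399.0]]
scene ((444.0, 259.0), (28.0, 36.0), 90.0) [[426.0, 245.0], [462.0, 245.0], [462.0, 273.0], [426.0, 273.0]] [[685.0, 271.0], [708.0, 360.0], [785.0, 313.0], [763.0, 229.0]]
scene ((202.739990234375, 224.32000732421875), (53.972328186035156, 13.090924263000488), 19.44003677368164) [[175.10000610351562, 221.5], [179.5, 209.1999969482422], [230.39999389648438, 227.10000610351562], [226.0, 239.5]] [[446.0, -331.0], [403.0, -314.0], [502.0, -194.0], [540.0, -213.0]]
scene ((40.5, 188.5), (17.0, 11.0), 90.0) [[35.0, 180.0], [46.0, 180.0], [46.0, 197.0], [35.0, 197.0]] [[184.0, -700.0], [191.0, -670.0], [265.0, -664.0], [257.0, -693.0]]
```

View pics/z1.png

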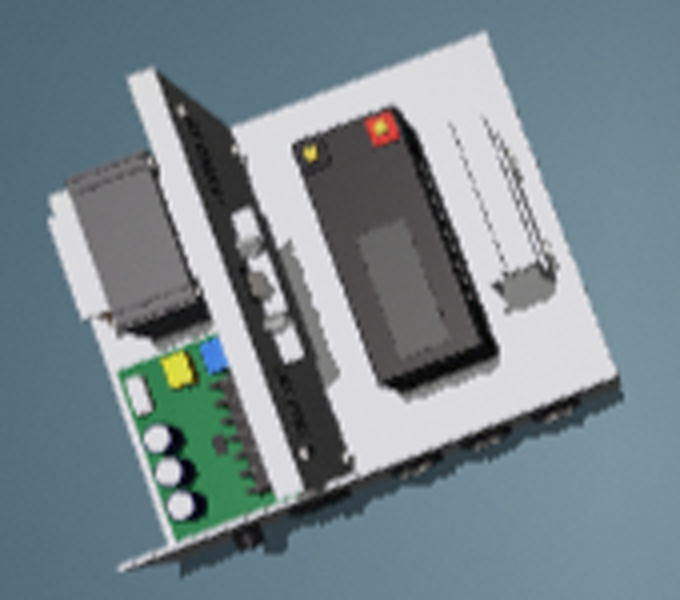

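View pics/z2.png

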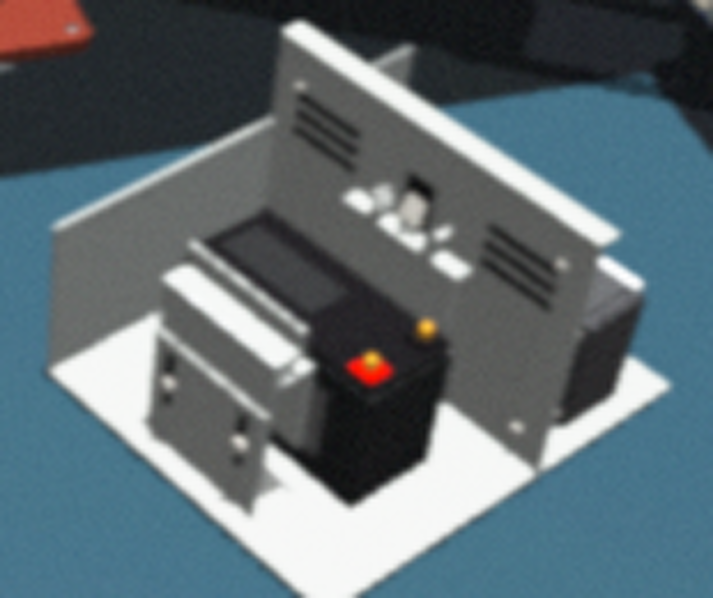

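View pics/z3.png

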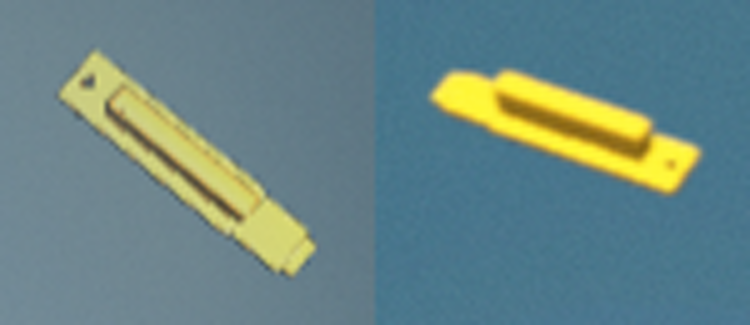

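Run:
```python
from h import *
i=viewer.camera_info('top'); s=viewer.camera_info('scene')
T=lambda u,v:(110+(u+.5)/4-.5,165+(v+.5)/4-.5)
S=lambda u,v:(275+(u+.5)/4.6-.5,115+(v+.5)/4.6-.5)
a=onz(i,*T(155,68),183);b=onz(i,*T(303,488),183)
print('bulk top',a,b,np.linalg.norm(a-b),np.degrees(np.arctan2(*(a-b)[1::-1])))
a=onz(s,*S(283,35),183);b=onz(s,*S(600,243),183)
print('bulk scene',a,b,np.linalg.norm(a-b),np.degrees(np.arctan2(*(a-b)[1::-1])))
for p in [(487,32),(619,376),(172,540)]: print('floor',onz(i,*T(*p),1))
print('batt top', [onz(i,*T(*p),103).round(1) for p in [(293,146),(395,108),(495,350),(385,388)]])
print('batt lab', [onz(i,*T(*p),103).round(1) for p in [(312,153),(381,128)]])
print('term scene', [onz(s,*S(*p),113).round(1) for p in [(427,326),(372,358)]])
w=viewer.camera_info('wrist');o=env.observe();Rt=R.from_rotvec(o['orientation'])
print('cam in tool', Rt.inv().apply(w['eye']-o['eef_pos']), (Rt.inv()*R.from_rotvec(w['rotation'])).as_matrix().round(3),w['fx'])
cv2.imwrite('pics/w0.png',viewer.read_camera('wrist'))
```

```text
bulk top [576.81219779 224.23953699 183.        ] [356.92226343 132.68847845 183.        ] 238.1872783174437 22.604377840647942
bulk scene [361.37347542 131.44379222 183.        ] [576.55884403 225.62764122 183.        ] 234.894317253436 -156.36162753022515
floor [644.81332315  68.43320846   1.        ]
floor [428.69982853 -22.33558129   1.        ]
floor [322.20963404 247.09889318   1.        ]
batt top [array([550.3, 165.4, 103. ]), array([574.1, 107.9, 103. ]), array([436.1,  44.6, 103. ]), array([413.1, 105.7, 103. ])]
batt lab [array([546.5, 154.3, 103. ]), array([562.1, 115.4, 103. ])]
term scene [array([545.8, 153.7, 113. ]), array([561.8, 114.7, 113. ])]
cam in tool [-142.69411637   83.4322156     0.94266242] [[ 0.001 -0.325  0.946]
 [ 0.    -0.946 -0.325]
 [ 1.     0.001 -0.001]] 320.8297209806965
```

View pics/w0.png

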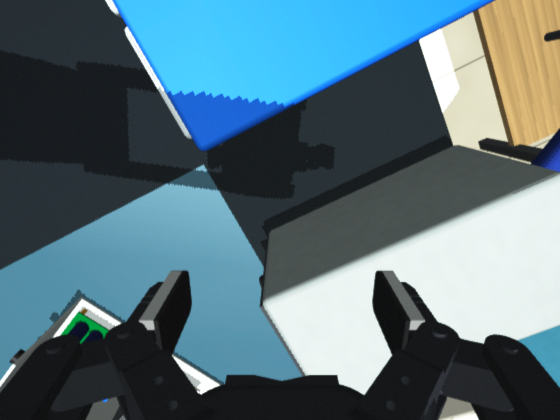

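```bash
cat >> h.py <<'E'
import json
XH=np.array([.9225,.386,0]);YAW=22.7
def tool(yaw,tilt=0):
    # tool z = bar x (yaw), tool y = bar y raised by tilt deg, tool x = -bar z
    base=R.from_matrix(np.array([[0,0,1],[0,1,0],[-1,0,0]],float))  # cols: x=-Z,y=Y,z=X
    return R.from_euler('z',yaw,degrees=True)*R.from_euler('x',tilt,degrees=True)*base
def cur(comp=None):
    o=env.observe(); return np.array(o['eef_pos']),R.from_rotvec(o['orientation'])
def plan(p1,R1,n,g,p0=None,R0=None,dec=4):
    if p0 is None: p0,R0=cur()
    p,r=np.array(p0,float),R0; dR=(R1*R0.inv()).as_rotvec(); rows=[]
    for k in range(1,n+1):
        s=k/n; pt=p0+s*(np.array(p1)-p0); rt=R.from_rotvec(dR*s)*R0
        d=np.round(r.inv().apply(pt-p)/1000,dec); a=np.round((r.inv()*rt).as_rotvec(degrees=True),1)
        rows.append([d.tolist(),a.tolist(),g]); p=p+r.apply(d*1000); r=r*R.from_rotvec(a,degrees=True)
    for i in range(0,len(rows),12): print(json.dumps(rows[i:i+12]).replace('-0.0,','0,').replace('-0.0]','0]'))
    print('end',p.round(1),'err',(p-p1).round(2))
E
python3 - <<'E'
from h import *
p=np.array([527,41,300.]) 
plan(p,tool(22.7),16,1)
E
```

```text
[[[-0.0043, -0.0283, -0.022], [2.5, 0, 0.0], 1], [[-0.0043, -0.0292, -0.0207], [2.6, 0, 0.0], 1], [[-0.0044, -0.0302, -0.0194], [2.5, 0, 0.0], 1], [[-0.0043, -0.0309, -0.018], [2.6, 0, 0.0], 1], [[-0.0043, -0.0318, -0.0167], [2.5, 0, 0.0], 1], [[-0.0043, -0.0324, -0.0152], [2.6, 0, 0.0], 1], [[-0.0043, -0.0331, -0.0137], [2.5, 0, 0.0], 1], [[-0.0044, -0.0337, -0.0123], [2.5, 0, 0.0], 1], [[-0.0043, -0.0341, -0.0108], [2.6, 0, 0.0], 1], [[-0.0043, -0.0347, -0.0093], [2.5, -0.1, 0.0], 1], [[-0.0043, -0.035, -0.0077], [2.6, 0.0, 0.0], 1], [[-0.0044, -0.0353, -0.0061], [2.5, 0.0, 0.0], 1]]
[[[-0.0043, -0.0355, -0.0046], [2.5, 0.0, 0.0], 1], [[-0.0043, -0.0357, -0.003], [2.6, 0.0, 0.0], 1], [[-0.0044, -0.0358, -0.0014], [2.5, 0.0, 0.0], 1], [[-0.0043, -0.0358, 0.0002], [2.6, 0.0, 0.0], 1]]
end [527.   41.1 300. ] err [ 0.    0.05 -0.  ]
```

Call:
servo_tool(
  plan=[
    [[-0.006,-0.028,-0.022],[2.5,0,0],1],
    [[-0.006,-0.029,-0.021],[2.6,0,0],1],
    [[-0.006,-0.03,-0.019],[2.5,0,0],1],
    [[-0.006,-0.031,-0.018],[2.6,0,0],1],
    [[-0.006,-0.032,-0.017],[2.5,0,0],1],
    [[-0.006,-0.032,-0.015],[2.6,0,0],1],
    [[-0.006,-0.033,-0.014],[2.5,0,0],1],
    [[-0.006,-0.034,-0.012],[2.5,0,0],1],
    [[-0.006,-0.034,-0.011],[2.6,0,0],1],
    [[-0.006,-0.035,-0.009],[2.5,0,0],1],
    [[-0.005,-0.035,-0.008],[2.6,0,0],1],
    [[-0.005,-0.035,-0.006],[2.5,0,0],1],
  ],
)

```text
t: 1.15
eef_pos: [465.1, 169.2, 301.5]
orientation: [-0.448, 1.524, 0.448]
wrist_force: [1.2, 0.4, 0.3]
opening: 0.999
```

Call:
servo_tool(
  plan=[
    [[0,-0.036,-0.005],[2.5,0,0],1],
    [[0,-0.036,-0.003],[2.6,0,0],1],
    [[0,-0.036,-0.001],[2.5,0,0],1],
    [[0,-0.036,0],[2.6,0,0],1],
    [[0,0,0],[0,0,0],1],
    [[0,0,0],[0,0,0],1],
  ],
)

```text
t: 1.65
eef_pos: [527.2, 38.8, 300.7]
orientation: [-0.307, 1.55, 0.308]
wrist_force: [-0.4, -0.4, 0.3]
opening: 1.004
```

Run:
```python
from h import *
import pickle
o=env.observe(); w=viewer.camera_info('wrist'); im=viewer.read_camera('wrist'); print(o['t'],o['eef_pos'],w['eye'],o['qd'].round(4), o['wrist_force'])
cv2.imwrite('pics/w1.png',im); pickle.dump(w,open('w1.pkl','wb'))
```

```text
1.65 [527.23991199  38.7875981  300.66012955] [495.99673986 116.74823513 443.40669914] [ 0.048  -0.0206  0.0156  0.0133  0.0067  0.0062] [-0.40061791 -0.39666681  0.29147621]
```

View pics/w1.png

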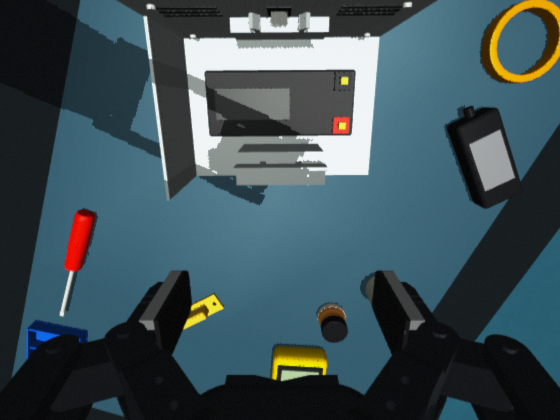

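Run:
```python
from h import *
im=cv2.imread('pics/w1.png')
cv2.imwrite('pics/z4.png',cv2.resize(im[0:200,190:390],None,fx=4,fy=3,interpolation=cv2.INTER_CUBIC))
import pickle
w=pickle.load(open('w1.pkl','rb'))
C=np.array([497,110,0.]);c,s=np.cos(np.radians(22.7)),np.sin(np.radians(22.7))
xh=np.array([c,s,0]);yh=np.array([-s,c,0]);Z=np.array([0,0,1])
P=lambda x,y,z: proj(w,C+x*xh+y*yh+z*Z)
for n,q in dict(seatL=(-17.5,63,129),seatR=(17.5,63,129),nose=(0,67,122),lipL=(-45,-57,145),lipR=(45,-57,145),wallL=(-45,-75,130),t1=(62,21,113),t2=(62,-21,113),bL=(-120,75,183),bR=(120,75,183)).items():
    u,v=P(*q); print(n,round(u),round(v),'zoom',round((u-190)*4),round(v*3))
```

```text
seatL 260 29 zoom 279 87
seatR 300 29 zoom 440 86
nose 280 25 zoom 359 76
lipL 233 169 zoom 171 506
lipR 328 168 zoom 552 505
wallL 236 183 zoom 183 549
t1 345 81 zoom 619 243
t2 342 126 zoom 609 379
bL 108 -5 zoom -329 -16
bR 451 -7 zoom 1045 -21
```

View pics/z4.png

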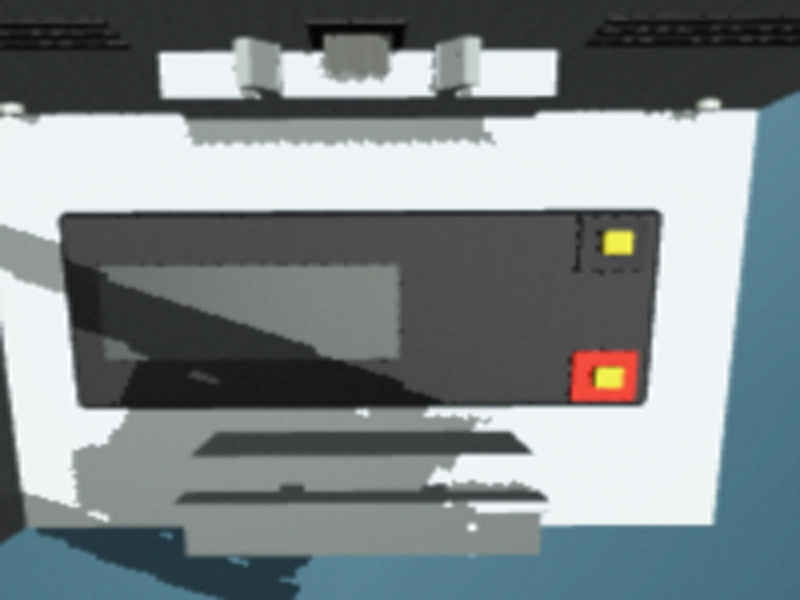

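Chassis model (origin (497,110), yaw 22.7°) reprojects to within a pixel: terminals at zoom (619,242) and (610,378), catch nose at 357. The lip's width suggests the bracket sits about 6 mm below nominal. Now to the bar.

Run:
```python
from h import *
plan(np.array([473,-265,190.]),tool(-39),10,1,dec=3)
```

```text
[[[0.011, -0.026, -0.017], [6.2, 0, 0], 1], [[0.011, -0.028, -0.013], [6.1, 0, 0], 1], [[0.011, -0.029, -0.011], [6.2, 0, 0], 1], [[0.011, -0.03, -0.008], [6.1, 0, 0], 1], [[0.011, -0.031, -0.004], [6.2, 0, 0], 1], [[0.011, -0.031, -0.001], [6.2, 0, 0.0], 1], [[0.011, -0.031, 0.002], [6.1, -0.1, 0.0], 1], [[0.012, -0.03, 0.006], [6.2, 0.0, 0], 1], [[0.011, -0.03, 0.009], [6.1, 0.0, 0], 1], [[0.011, -0.028, 0.012], [6.2, 0.0, 0], 1]]
end [ 473.3 -264.9  189.7] err [ 0.3   0.08 -0.32]
```

Call:
servo_tool(
  plan=[
    [[0.011,-0.026,-0.017],[6.2,0,0],1],
    [[0.011,-0.028,-0.013],[6.1,0,0],1],
    [[0.011,-0.029,-0.011],[6.2,0,0],1],
    [[0.011,-0.03,-0.008],[6.1,0,0],1],
    [[0.011,-0.031,-0.004],[6.2,0,0],1],
    [[0.011,-0.031,-0.001],[6.2,0,0],1],
    [[0.011,-0.031,0.002],[6.1,0,0],1],
    [[0.012,-0.03,0.006],[6.2,0,0],1],
    [[0.011,-0.03,0.009],[6.1,0,0],1],
    [[0.011,-0.028,0.012],[6.2,0,0],1],
    [[0,0,0],[0,0,0],1],
    [[0,0,0],[0,0,0],1],
  ],
)

```text
t: 2.7
eef_pos: [473.5, -264.0, 189.4]
orientation: [0.533, 1.507, -0.531]
wrist_force: [-0.8, 0.7, 1.8]
opening: 0.996
```

Run:
```python
from h import *
import pickle
o=env.observe(); w=viewer.camera_info('wrist'); im=viewer.read_camera('wrist'); print(o['t'],o['eef_pos'],w['eye'],o['qd'].round(4))
cv2.imwrite('pics/w2.png',im); pickle.dump(w,open('w2.pkl','wb'))
hsv=cv2.cvtColor(im,cv2.COLOR_BGR2HSV); m=cv2.inRange(hsv,(20,90,60),(34,255,255))
cs,_=cv2.findContours(m,cv2.RETR_EXTERNAL,cv2.CHAIN_APPROX_NONE)
for c in cs:
    if cv2.contourArea(c)>300: print(cv2.boundingRect(c))
```

```text
2.7 [ 473.52105394 -263.96780476  189.38534533] [ 526.67088525 -198.44802086  332.11663262] [ 0.0377 -0.0252 -0.0052  0.0104  0.0084 -0.0112]
(268, 110, 30, 136)
(415, 0, 145, 174)
```

View pics/w2.png

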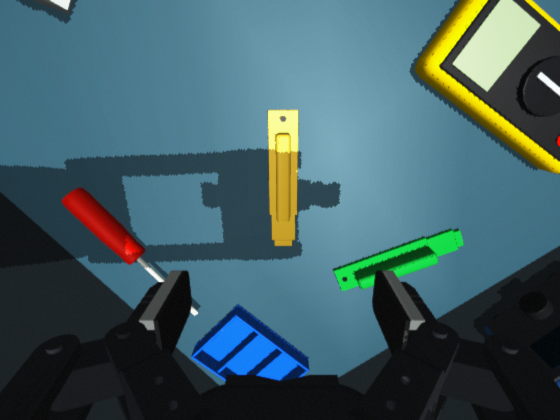

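The wrist view shows the bar upright: foot mark at (283,118), foot edge at row 110, tongue tip at row 246, and the green decoy on the right.

Run:
```python
from h import *
import pickle
w=pickle.load(open('w2.pkl','rb')); im=cv2.imread('pics/w2.png')
m=cv2.inRange(cv2.cvtColor(im,cv2.COLOR_BGR2HSV),(20,90,60),(34,255,255))[100:255,255:310]
for r in [12,16,130,135,140,143,145]:
    x=np.where(m[r]>0)[0]+255; print(r+100,x.min() if len(x) else 0,x.max() if len(x) else 0)
rows=np.where(m.any(1))[0]+100; print(rows.min(),rows.max())
# foot corners & tongue end at z=6
f=[onz(w,u,rows.min()-.5,6) for u in (267.5,298.5)]
r0=m[143]; x=np.where(r0>0)[0]+255
t=[onz(w,u,rows.max()+.5,6) for u in (x.min()-.5,x.max()+.5)]
F=np.mean(f,0);T=np.mean(t,0); d=F-T
print(F,T,np.linalg.norm(d),'yaw y',np.degrees(np.arctan2(d[1],d[0])),'mid',(F+T)/2, 'fw',np.linalg.norm(f[0]-f[1]))
i=viewer.camera_info('top'); print(proj(i,F),proj(i,T))
```

```text
112 268 297
116 268 297
230 271 294
235 271 294
240 273 292
243 274 291
245 275 291
110 245
[ 520.40609278 -207.78250848    6.        ] [ 428.56281889 -321.05107313    6.        ] 145.82508253350446 yaw y 50.96329771960359 mid [ 474.48445584 -264.41679081    6.        ] fw 30.160703618080333
(np.float64(339.6461524950988), np.float64(223.5683904404843)) (np.float64(385.1832259193377), np.float64(261.58676894604844))
```

Run:
```python
from h import *
plan(np.array([485.8,-250.4,30.]),tool(-39),5,1,dec=4)
```

```text
[[[0.032, 0.0035, 0.0002], [0.0, 0, 0], 1], [[0.032, 0.0034, 0.0003], [0.1, 0, 0], 1], [[0.0321, 0.0035, 0.0002], [0.0, 0, 0], 1], [[0.032, 0.0035, 0.0002], [0.0, -0.1, 0], 1], [[0.032, 0.0034, 0.0002], [0.1, 0.0, 0], 1]]
end [ 485.8 -250.4   30. ] err [-0.   -0.02  0.01]
```

Call:
servo_tool(
  plan=[
    [[0.032,0.0035,0],[0,0,0],1],
    [[0.032,0.0035,0.0005],[0,0,0],0.6],
    [[0.032,0.0035,0],[0,0,0],0.6],
    [[0.032,0.0035,0.0005],[0,0,0],0.6],
    [[0.032,0.0035,0],[0,0,0],0.6],
    [[0.01,0,0],[0,0,0],0.6],
    [[0,0,0],[0,0,0],0.6],
    [[0,0,0],[0,0,0],0.6],
  ],
  grip_force=70,
)

```text
t: 3.42
eef_pos: [486.6, -250.9, 21.3]
orientation: [0.53, 1.505, -0.53]
wrist_force: [-1.2, 0.1, 0.7]
opening: 0.6
```

Run:
```python
from h import *
o=env.observe();print(o['t'],o['eef_pos'],o['qd'].round(3))
cv2.imwrite('pics/w3.png',viewer.read_camera('wrist'))
print(cur()[0], (tool(-39).inv()*cur()[1]).as_rotvec(degrees=True))
```

```text
3.4167 [ 486.58928329 -250.86312317   21.3221541 ] [-0.012 -0.03  -0.03  -0.001 -0.005  0.001]
[ 487.38987727 -251.86728931   22.44937563] [-0.16263545 -0.1689131   0.01242477]
```

View pics/w3.png

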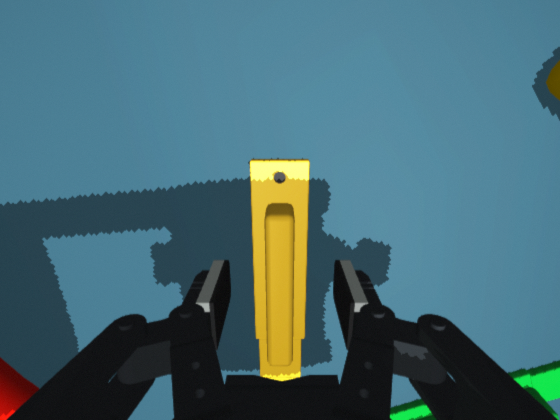

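Jaws are centred on the rib (col 279) and aligned. Lower and close.

Call:
servo_tool(
  plan=[
    [[0.006,0,0],[0,0,0],0.6],
    [[0.006,0,0],[0,0,0],0.6],
    [[0,0,0],[0,0,0],0],
    [[0,0,0],[0,0,0],0],
    [[0,0,0],[0,0,0],0],
    [[0,0,0],[0,0,0],0],
    [[0,0,0],[0,0,0],0],
    [[0,0,0],[0,0,0],0],
  ],
  grip_force=90,
)

```text
t: 4.13
eef_pos: [486.1, -252.0, 8.9]
orientation: [0.532, 1.504, -0.532]
wrist_force: [-1.2, -0.9, 4.8]
opening: 0.142
```

Run:
```python
from h import *
for k in range(3):
    o=env.observe();print(o['t'],o['eef_pos'],o['opening'],o['wrist_force'].round(2))
    im=viewer.read_camera('wrist')
cv2.imwrite('pics/w4.png',im)
```

```text
4.1333 [ 486.0931714  -252.01465901    8.8918527 ] 0.14190175934096722 [-1.21 -0.91  4.84]
4.1833 [ 486.1082027  -252.02513593    8.89085074] 0.14169772901561944 [-1.73 -0.03  5.25]
4.2333 [ 486.12764491 -252.04658424    8.89659131] 0.13765577536224602 [-1.44  0.22  4.98]
```

View pics/w4.png

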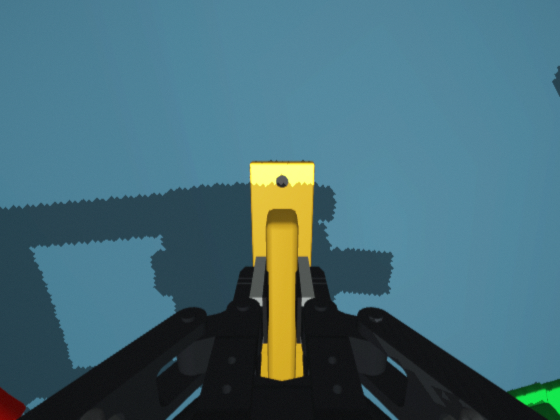

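Call:
servo_tool(
  plan=[
    [[-0.01,0,0],[0,0,0],0],
    [[-0.025,0,0],[0,0,0],0],
    [[-0.035,0,0],[0,0,0],0],
    [[-0.04,0,0],[0,0,0],0],
    [[-0.04,0,0],[0,0,0],0],
    [[-0.04,0,0],[0,0,0],0],
    [[-0.04,0,0],[0,0,0],0],
    [[-0.03,0,0],[0,0,0],0],
    [[0,0,0],[0,0,0],0],
    [[0,0,0],[0,0,0],0],
  ],
)

```text
t: 5.12
eef_pos: [486.6, -252.1, 270.8]
orientation: [0.53, 1.5, -0.532]
wrist_force: [0.1, -0.3, -1.7]
opening: 0.143
```

Run:
```python
from h import *
o=env.observe();w=viewer.camera_info('wrist');im=viewer.read_camera('wrist')
print(o['t'],o['eef_pos'],o['opening'],o['wrist_force'].round(2))
cv2.imwrite('pics/w5.png',im)
p,r=np.array(o['eef_pos']),R.from_rotvec(o['orientation'])
# bar coords -> tool: tool z=bar x, tool y=bar y, tool x=-bar z
def B(x,y,z,t=(0,16.9,8.9)): 
    d=np.array([x,y,z])-np.array(t); return p+r.apply([-d[2],d[1],d[0]])
for q in [(-15,73,6),(15,73,6),(0,61,6)]: print(q,np.round(proj(w,B(*q)),1))
m=cv2.inRange(cv2.cvtColor(im,cv2.COLOR_BGR2HSV),(18,90,60),(34,255,255))
for rr in range(150,190,4):
    x=np.where(m[rr,200:360]>0)[0]+200; print(rr,x.min() if len(x) else 0,x.max() if len(x) else 0)
col=np.where(m[:,260]>0)[0]; print(col.min()); col=np.where(m[:,300]>0)[0]; print(col.min())
```

```text
5.1167 [ 486.58380844 -252.10246796  270.76850472] 0.14291293449746048 [ 0.1  -0.26 -1.7 ]
(-15, 73, 6) [248.7 162.6]
(15, 73, 6) [314.3 162.6]
(0, 61, 6) [281.5 187.9]
150 0 0
154 0 0
158 0 0
162 251 312
166 249 314
170 250 313
174 250 313
178 250 314
182 250 313
186 250 313
161
162
```

View pics/w5.png

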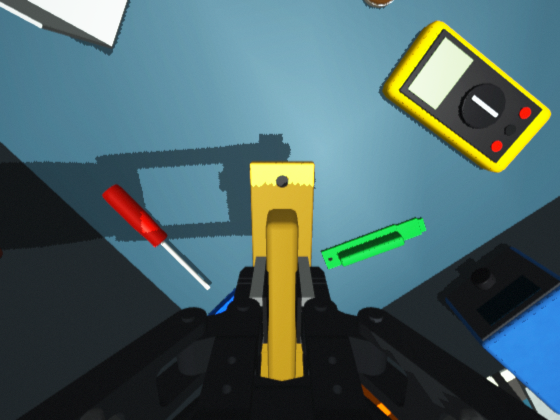

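The grip matches the model to within a pixel (foot edge row 162, cols 249–314), so TCP in the bar is (0,17,9). I'll transit to above the pocket, tilting to 35°.

```bash
cat >> h.py <<'E'
C0=np.array([497,110,0.]);_c,_s=np.cos(np.radians(22.7)),np.sin(np.radians(22.7))
xh=np.array([_c,_s,0]);yh=np.array([-_s,_c,0]);Zh=np.array([0,0,1.])
TB=np.array([0,17,9.])
def pose(t,z,th,x=0):
    "TCP pose for tongue tip at pocket (x,t,z), bar tilt th deg"
    r=tool(22.7,th); tip=C0+xh*x+yh*(t-75)+Zh*(113+z)
    return tip+r.apply([-TB[2],TB[1]+73,0]),r
def where():
    o=env.observe(); r=R.from_rotvec(o['orientation']); p=np.array(o['eef_pos'])
    f=lambda q:(lambda d:p+r.apply([-d[2],d[1],d[0]]))(np.array(q,float)-TB)
    out=[]
    for q in [(0,-73,0),(0,73,0)]:
        d=f(q)-C0; out.append(np.round([d@xh,d@yh+75,d[2]-113],1))
    y=r.as_matrix()[:,1]
    print('t',round(o['t'],2),'tip',out[0],'foot(pocket frame)',out[1],'tilt',round(np.degrees(np.arcsin(y[2])),2),'yaw',round(np.degrees(np.arctan2(-y[0],y[1])),2),'F chassis',np.round([o['wrist_force']@xh,o['wrist_force']@yh,o['wrist_force'][2]],1),'T',np.round(o['wrist_torque'],2),'op',round(o['opening'],3))
E
python3 - <<'E'
from h import *
where()
p,r=pose(23.5,75,35); print(p); plan(p,r,16,0,dec=3)
E
```

```text
t 5.17 tip [-229.2 -296.7  146.2] foot(pocket frame) [-100.8 -227.4  146.2] tilt 0.0 yaw -38.93 F chassis [-0.6  0.7 -3.1] T [ 0.02  0.01 -0.03] op 0.138
[490.41586558 125.73987998 246.99424767]
[[[0.001, 0.019, -0.015], [-3.7, 1.2, 2.0], 0], [[0.003, 0.019, -0.013], [-3.8, 1.2, 1.9], 0], [[0.003, 0.02, -0.012], [-3.7, 1.1, 2.0], 0], [[0.004, 0.021, -0.01], [-3.7, 1.2, 2.0], 0], [[0.005, 0.021, -0.01], [-3.7, 1.2, 1.9], 0], [[0.006, 0.021, -0.007], [-3.8, 1.1, 2.0], 0], [[0.007, 0.022, -0.006], [-3.7, 1.2, 2.0], 0], [[0.007, 0.022, -0.005], [-3.7, 1.2, 2.0], 0], [[0.009, 0.022, -0.003], [-3.7, 1.2, 1.9], 0], [[0.009, 0.022, -0.001], [-3.8, 1.1, 2.0], 0], [[0.01, 0.021, 0.0], [-3.7, 1.2, 2.0], 0], [[0.011, 0.021, 0.002], [-3.7, 1.2, 1.9], 0]]
[[[0.012, 0.02, 0.004], [-3.7, 1.2, 2.0], 0], [[0.012, 0.02, 0.005], [-3.8, 1.1, 2.0], 0], [[0.012, 0.019, 0.006], [-3.7, 1.2, 2.0], 0], [[0.013, 0.018, 0.008], [-3.7, 1.2, 1.9], 0]]
end [490.3 125.8 247.4] err [-0.15  0.1   0.38]
```

Call:
servo_tool(
  plan=[
    [[0.001,0.019,-0.015],[-3.7,1.2,2.0],0],
    [[0.003,0.019,-0.013],[-3.8,1.2,1.9],0],
    [[0.003,0.02,-0.012],[-3.7,1.1,2.0],0],
    [[0.004,0.021,-0.01],[-3.7,1.2,2.0],0],
    [[0.005,0.021,-0.01],[-3.7,1.2,1.9],0],
    [[0.006,0.021,-0.007],[-3.8,1.1,2.0],0],
    [[0.007,0.022,-0.006],[-3.7,1.2,2.0],0],
    [[0.007,0.022,-0.005],[-3.7,1.2,2.0],0],
    [[0.009,0.022,-0.003],[-3.7,1.2,1.9],0],
    [[0.009,0.022,-0.001],[-3.8,1.1,2.0],0],
    [[0.01,0.021,0.0],[-3.7,1.2,2.0],0],
    [[0.011,0.021,0.002],[-3.7,1.2,1.9],0],
  ],
)

```text
t: 6.17
eef_pos: [487.5, 32.8, 249.9]
orientation: [0.275, 1.635, 0.459]
wrist_force: [-0.2, -0.1, -1.4]
opening: 0.143
```

Call:
servo_tool(
  plan=[
    [[0.012,0.02,0.004],[-3.7,1.2,2.0],0],
    [[0.012,0.02,0.005],[-3.8,1.1,2.0],0],
    [[0.012,0.019,0.006],[-3.7,1.2,2.0],0],
    [[0.013,0.018,0.008],[-3.7,1.2,1.9],0],
    [[0,0,0],[0,0,0],0],
    [[0,0,0],[0,0,0],0],
    [[0,0,0],[0,0,0],0],
  ],
)

```text
t: 6.75
eef_pos: [489.6, 125.4, 245.8]
orientation: [0.176, 1.62, 0.783]
wrist_force: [0.0, -0.0, -1.7]
opening: 0.138
```

Run:
```python
from h import *
import pickle
where()
w=viewer.camera_info('wrist');im=viewer.read_camera('wrist');cv2.imwrite('pics/w6.png',im);pickle.dump(w,open('w6.pkl','wb'))
cv2.imwrite('pics/s6.png',cv2.resize(viewer.read_camera('scene')[90:250,260:440],None,fx=4.4,fy=3.7,interpolation=cv2.INTER_CUBIC))
where();print(env.observe()['q'])
```

```text
t 6.75 tip [-1.2 23.5 73.7] foot(pocket frame) [ -0.8 143.1 157.5] tilt 35.02 yaw 22.5 F chassis [-0.  -0.  -1.7] T [-0.41 -0.12 -0.05] op 0.138
t 6.85 tip [-0.7 22.8 74.9] foot(pocket frame) [ -0.4 142.5 158.6] tilt 34.98 yaw 22.54 F chassis [ 1.1  0.8 -1.2] T [-0.43 -0.2  -0.  ] op 0.14
[-0.23036535  0.11748395  1.72883195  0.48541534  1.67171478 -0.66822322]
```

View pics/w6.png

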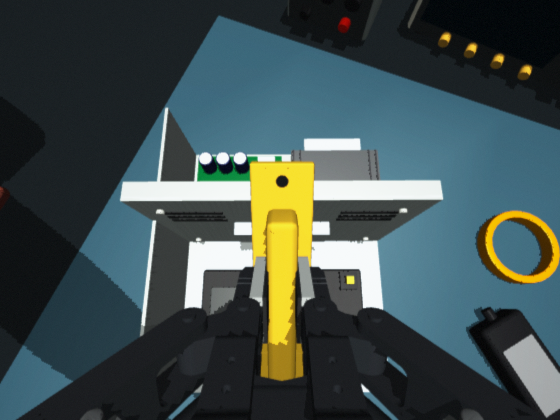

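View pics/s6.png

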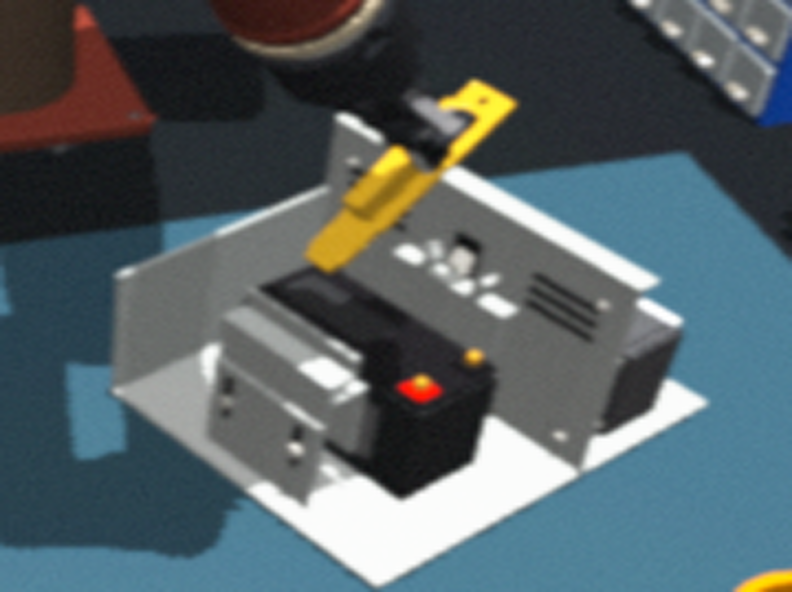

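The bar's foot is centred on the bulkhead (col 282 in both) and the tip sits ahead of the lip. Descend most of the way.

Call:
servo_tool(
  plan=[
    [[0.0095,-0.0066,0.0005],[0,0,0],0],
    [[0.0095,-0.0066,0.0005],[0,0,0],0],
    [[0.0095,-0.0066,0],[0,0,0],0],
    [[0.0095,-0.0066,0],[0,0,0],0],
    [[0.006,-0.0042,0],[0,0,0],0],
    [[0,0,0],[0,0,0],0],
    [[0,0,0],[0,0,0],0],
  ],
)

```text
t: 7.43
eef_pos: [490.9, 126.2, 193.2]
orientation: [0.175, 1.619, 0.784]
wrist_force: [0.5, 0.8, -1.8]
opening: 0.141
```

Run:
```python
from h import *
where()
cv2.imwrite('pics/w7.png',viewer.read_camera('wrist'))
cv2.imwrite('pics/s7.png',cv2.resize(viewer.read_camera('scene')[110:250,270:430],None,fx=5,fy=4.2,interpolation=cv2.INTER_CUBIC))
where()
```

```text
t 7.43 tip [ 0.5 23.8 21.1] foot(pocket frame) [  0.7 143.3 105. ] tilt 35.04 yaw 22.61 F chassis [ 0.8  0.5 -1.8] T [-0.38 -0.16 -0.04] op 0.141
t 7.53 tip [ 1.4 23.3 22.4] foot(pocket frame) [  1.4 142.9 106. ] tilt 34.96 yaw 22.7 F chassis [ 0.1  0.6 -1.7] T [-0.36 -0.2  -0.04] op 0.141
```

View pics/s7.png

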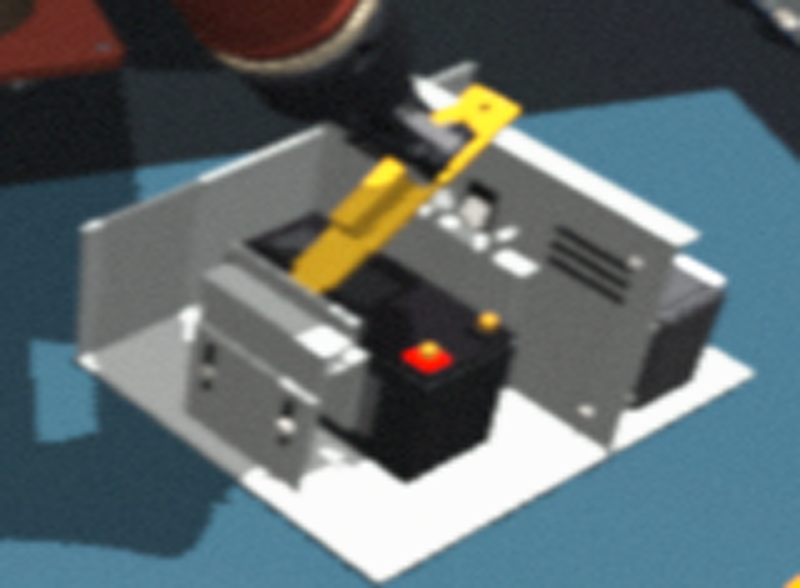

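Call:
servo_tool(
  plan=[
    [[0.0016,-0.0011,0],[0,0,0],0],
    [[0.0016,-0.0011,0],[0,0,0],0],
    [[0.0016,-0.0011,0],[0,0,0],0],
    [[0.0016,-0.0011,0],[0,0,0],0],
    [[0.0016,-0.0011,0],[0,0,0],0],
  ],
)

```text
t: 7.95
eef_pos: [491.4, 126.2, 184.1]
orientation: [0.174, 1.617, 0.784]
wrist_force: [0.3, 0.2, -2.4]
opening: 0.139
```

Call:
servo_tool(
  plan=[
    [[0.0016,-0.0011,0],[0,0,0],0],
    [[0.0016,-0.0011,0],[0,0,0],0],
    [[0.0008,-0.0006,0],[0,0,0],0],
    [[0.0008,-0.0006,0],[0,0,0],0],
  ],
)

```text
t: 8.28
eef_pos: [491.3, 126.2, 178.1]
orientation: [0.174, 1.617, 0.784]
wrist_force: [-0.4, -0.6, -1.4]
opening: 0.142
```

Call:
servo_tool(
  plan=[
    [[0.0008,-0.0006,0],[0,0,0],0],
    [[0.0008,-0.0006,0],[0,0,0],0],
    [[0.0008,-0.0006,0],[0,0,0],0],
  ],
)

```text
t: 8.53
eef_pos: [491.4, 126.0, 175.3]
orientation: [0.174, 1.617, 0.784]
wrist_force: [1.0, 0.6, -1.8]
opening: 0.138
```

```bash
python3 -c "
from h import *
where()"
```

```text
t 8.53 tip [ 1.  23.4  3.3] foot(pocket frame) [  1.1 143.   87. ] tilt 34.97 yaw 22.67 F chassis [ 1.1  0.2 -1.8] T [-0.42 -0.23 -0.03] op 0.138
```

Call:
servo_tool(
  plan=[
    [[0.0008,-0.0006,-0.0005],[0,0,0],0],
    [[0.0008,-0.0006,0],[0,0,0],0],
    [[0.0008,-0.0006,0],[0,0,0],0],
    [[0.0008,-0.0006,0],[0,0,0],0],
  ],
)

```text
t: 8.87
eef_pos: [491.0, 125.7, 171.3]
orientation: [0.174, 1.617, 0.784]
wrist_force: [0.3, -0.9, -2.0]
opening: 0.141
```

Call:
servo_tool(
  plan=[
    [[0.0008,-0.0006,0],[0,0,0],0],
    [[0.0008,-0.0006,0],[0,0,0],0],
    [[0.0008,-0.0006,0],[0,0,0],0],
  ],
)

```text
t: 9.12
eef_pos: [491.0, 125.8, 168.4]
orientation: [0.174, 1.617, 0.784]
wrist_force: [-0.0, 1.0, 1.4]
opening: 0.139
```

```bash
python3 -c "
from h import *
where()"
```

```text
t 9.12 tip [ 0.6 23.3 -3.6] foot(pocket frame) [  0.6 142.9  80.1] tilt 35.0 yaw 22.68 F chassis [0.4 1.  1.4] T [-0.03 -0.   -0.02] op 0.139
```

Call:
servo_tool(
  plan=[
    [[0.0008,-0.0006,0],[0,0,0],0],
    [[0,0,0],[0,0,0],0],
  ],
)

```text
t: 9.28
eef_pos: [491.1, 126.0, 168.1]
orientation: [0.175, 1.617, 0.785]
wrist_force: [-1.0, 0.8, 4.7]
opening: 0.139
```

```bash
python3 -c "
from h import *
where()"
```

```text
t 9.28 tip [ 0.7 23.5 -4. ] foot(pocket frame) [  0.7 143.1  79.8] tilt 35.03 yaw 22.71 F chassis [-0.6  1.1  4.7] T [0.04 0.31 0.03] op 0.139
```

Contact felt: the ledge is at about −3.7 mm (the force rises about 3–4 N per mm). I'll back off 1.5 mm and slide in under the lip.

```bash
cat >> h.py <<'E'
def inc(a,b,n,g=0):
    p0,r0=pose(*a);p1,r1=pose(*b);plan(p1,r1,n,g,p0,r0,dec=4)
E
python3 - <<'E'
from h import *
# follow tip, not TCP: chain
def chain(a,b,n):
    p,r=pose(*a); rows=[]
    for k in range(1,n+1):
        q=[a[i]+(b[i]-a[i])*k/n for i in range(3)]; pt,rt=pose(*q)
        d=np.round(r.inv().apply(pt-p)/1000,4); w=np.round((r.inv()*rt).as_rotvec(degrees=True),1)
        rows.append([d.tolist(),w.tolist(),0]); p=p+r.apply(d*1000); r=r*R.from_rotvec(w,degrees=True)
    print(a,b,json.dumps(rows))
chain((23.4,-4,35),(23.4,-2.5,35),1)
chain((23.4,-2.5,35),(16,-2.5,35),5)
chain((16,-2.5,35),(14,-2.5,29),4)
chain((14,-2.5,29),(10.5,-2.5,26),4)
E
```

```text
(23.4, -4, 35) (23.4, -2.5, 35) [[[-0.0012, 0.0009, 0.0], [0.0, 0.0, 0.0], 0]]
(23.4, -2.5, 35) (16, -2.5, 35) [[[-0.0008, -0.0012, 0.0], [0.0, 0.0, 0.0], 0], [[-0.0009, -0.0012, -0.0], [0.0, 0.0, 0.0], 0], [[-0.0008, -0.0012, -0.0], [0.0, 0.0, 0.0], 0], [[-0.0009, -0.0012, -0.0], [0.0, 0.0, 0.0], 0], [[-0.0008, -0.0013, -0.0], [0.0, 0.0, 0.0], 0]]
(16, -2.5, 35) (14, -2.5, 29) [[[0.0021, -0.0002, -0.0], [0.0, 0.0, -1.5], 0], [[0.0021, -0.0002, 0.0], [-0.0, -0.0, -1.5], 0], [[0.002, -0.0002, -0.0], [0.0, 0.0, -1.5], 0], [[0.0022, -0.0003, 0.0], [-0.0, -0.0, -1.5], 0]]
(14, -2.5, 29) (10.5, -2.5, 26) [[[0.0008, -0.0007, -0.0], [0.0, 0.0, -0.7], 0], [[0.0007, -0.0006, -0.0], [0.0, 0.0, -0.8], 0], [[0.0008, -0.0007, -0.0], [0.0, 0.0, -0.8], 0], [[0.0008, -0.0007, -0.0], [-0.0, 0.0, -0.7], 0]]
```

Call:
servo_tool(
  plan=[
    [[-0.0018,0.0012,-0.0005],[0,0,0],0],
    [[-0.0008,-0.0012,0],[0,0,0],0],
    [[-0.0009,-0.0012,0],[0,0,0],0],
    [[-0.0008,-0.0012,0],[0,0,0],0],
    [[-0.0009,-0.0012,0],[0,0,0],0],
  ],
)

```text
t: 9.7
eef_pos: [492.9, 119.7, 169.2]
orientation: [0.174, 1.617, 0.784]
wrist_force: [-0.3, -0.5, -2.5]
opening: 0.142
```

```bash
python3 -c "
from h import *
where()"
```

```text
t 9.7 tip [-0.2 16.9 -2.7] foot(pocket frame) [ -0.  136.6  81. ] tilt 34.97 yaw 22.65 F chassis [-0.5 -0.4 -2.5] T [-0.38 -0.12  0.03] op 0.142
```

Call:
servo_tool(
  plan=[
    [[0.0021,-0.0002,0],[0,0,-1.5],0],
    [[0.0021,-0.0002,0],[0,0,-1.5],0],
    [[0.002,-0.0002,0],[0,0,-1.5],0],
    [[0.0022,-0.0003,0],[0,0,-1.5],0],
  ],
)

```text
t: 10.03
eef_pos: [491.3, 123.7, 161.9]
orientation: [0.086, 1.613, 0.702]
wrist_force: [0.6, 0.1, -0.8]
opening: 0.138
```

```bash
python3 -c "
from h import *
where()"
```

```text
t 10.03 tip [ 0.  15.3 -2.4] foot(pocket frame) [1.000e-01 1.433e+02 6.800e+01] tilt 28.82 yaw 22.7 F chassis [ 0.5 -0.2 -0.8] T [-0.32 -0.16 -0.01] op 0.138
```

Call:
servo_tool(
  plan=[
    [[0.0008,-0.0009,0],[0,0,-0.7],0],
    [[0.0007,-0.0009,0],[0,0,-0.8],0],
    [[0.0008,-0.001,0],[0,0,-0.8],0],
    [[0.0008,-0.001,0],[0,0,-0.7],0],
  ],
)

```text
t: 10.37
eef_pos: [492.2, 121.7, 157.4]
orientation: [0.045, 1.609, 0.662]
wrist_force: [0.3, 0.0, -2.0]
opening: 0.14
```

```bash
python3 -c "
from h import *
where()"
```

```text
t 10.37 tip [ 0.1 10.7 -3. ] foot(pocket frame) [1.00e-01 1.42e+02 6.08e+01] tilt 25.9 yaw 22.69 F chassis [ 0.3 -0.1 -2. ] T [-0.31 -0.11  0.03] op 0.14
```

```bash
cat >> h.py <<'E'
def chain(a,b,n):
    p,r=pose(*a); rows=[]
    for k in range(1,n+1):
        q=[a[i]+(b[i]-a[i])*k/n for i in range(3)]; pt,rt=pose(*q)
        d=np.round(r.inv().apply(pt-p)/1000,4); w=np.round((r.inv()*rt).as_rotvec(degrees=True),1)
        rows.append([d.tolist(),w.tolist(),0]); p=p+r.apply(d*1000); r=r*R.from_rotvec(w,degrees=True)
    print(a,b,json.dumps(rows).replace('-0.0,','0,').replace('-0.0]','0]').replace('0.0,','0,'))
E
python3 - <<'E'
from h import *
chain((10.5,-3,25.9),(7,-3,18),6)
chain((7,-3,18),(4,-3,12.),6)
cv2.imwrite('pics/s8.png',cv2.resize(viewer.read_camera('scene')[110:250,270:430],None,fx=5,fy=4.2,interpolation=cv2.INTER_CUBIC))
E
```

```text
(10.5, -3, 25.9) (7, -3, 18) [[[0.0018, -0.0003, 0.0], [0, 0, -1.3], 0], [[0.0018, -0.0004, 0.0], [0, 0, -1.3], 0], [[0.0019, -0.0003, 0.0], [0, 0, -1.3], 0], [[0.0018, -0.0004, 0.0], [0, 0, -1.4], 0], [[0.0019, -0.0004, 0.0], [0, 0, -1.3], 0], [[0.0019, -0.0003, 0.0], [0, 0, -1.3], 0]]
(7, -3, 18) (4, -3, 12.0) [[[0.0014, -0.0003, 0.0], [0, 0, -1.0], 0], [[0.0014, -0.0004, 0.0], [0, 0, -1.0], 0], [[0.0015, -0.0003, 0.0], [0, 0, -1.0], 0], [[0.0014, -0.0003, 0.0], [0, 0, -1.0], 0], [[0.0015, -0.0004, 0.0], [0, 0, -1.0], 0], [[0.0014, -0.0003, 0], [0, 0, -1.0], 0]]
```

View pics/s8.png

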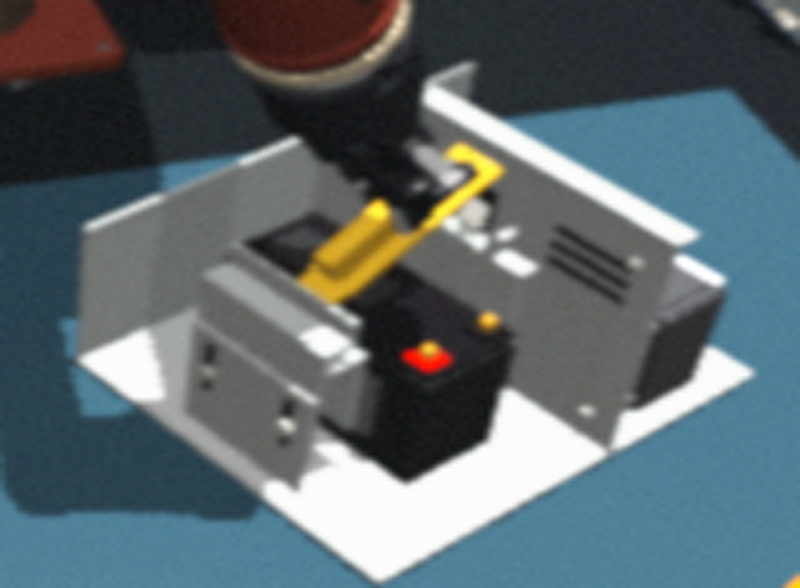

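The bar disappears behind the lip's flange at about (315,295) with its foot below the bulkhead top, so the tongue is under the lip. Continue lowering.

Call:
servo_tool(
  plan=[
    [[0.0018,-0.0003,0],[0,0,-1.3],0],
    [[0.0018,-0.0004,0],[0,0,-1.3],0],
    [[0.0019,-0.0003,0],[0,0,-1.3],0],
  ],
)

```text
t: 10.67
eef_pos: [491.6, 122.8, 151.8]
orientation: [-0.01, 1.604, 0.609]
wrist_force: [0.4, 0.7, -1.8]
opening: 0.14
```

Call:
servo_tool(
  plan=[
    [[0.0018,-0.0004,0],[0,0,-1.4],0],
    [[0.0019,-0.0004,0],[0,0,-1.3],0],
    [[0.0019,-0.0003,0],[0,0,-1.3],0],
  ],
)

```text
t: 10.92
eef_pos: [491.2, 124.0, 146.3]
orientation: [-0.066, 1.597, 0.555]
wrist_force: [-0.1, 0.3, -1.5]
opening: 0.135
```

```bash
python3 -c "
from h import *
where()"
```

```text
t 10.92 tip [ 0.   7.3 -3. ] foot(pocket frame) [  0.  146.2  42. ] tilt 17.95 yaw 22.69 F chassis [ 0.   0.3 -1.5] T [-0.22 -0.05 -0.01] op 0.135
```

Call:
servo_tool(
  plan=[
    [[0.0014,-0.0004,0],[0,0,-1],0],
    [[0.0014,-0.0004,0],[0,0,-1],0],
    [[0.0015,-0.0004,0],[0,0,-1],0],
  ],
)

```text
t: 11.17
eef_pos: [491.2, 124.0, 141.9]
orientation: [-0.107, 1.591, 0.515]
wrist_force: [-0.2, -0.1, -1.4]
opening: 0.142
```

Call:
servo_tool(
  plan=[
    [[0.0014,-0.0004,0],[0,0,-1],0],
    [[0.0015,-0.0004,0],[0,0,-1],0],
    [[0.0014,-0.0004,0],[0,0,-1],0],
  ],
)

```text
t: 11.42
eef_pos: [491.2, 123.8, 137.3]
orientation: [-0.148, 1.584, 0.474]
wrist_force: [0.4, 0.3, -1.9]
opening: 0.143
```

```bash
python3 -c "
from h import *
where()
chain((3.5,-3,12),(2.5,-3,7),5)
chain((2.5,-3,7),(2,-3.5,1.4),6)"
```

```text
t 11.42 tip [-0.   3.8 -3.2] foot(pocket frame) [  0.  146.6  27.1] tilt 11.98 yaw 22.67 F chassis [ 0.4  0.1 -1.9] T [-0.16 -0.05 -0.04] op 0.143
(3.5, -3, 12) (2.5, -3, 7) [[[0.0015, -0.0001, 0.0], [0, 0, -1.0], 0], [[0.0016, 0, 0.0], [0, 0, -1.0], 0], [[0.0015, -0.0001, 0.0], [0, 0, -1.0], 0], [[0.0015, 0, 0.0], [0, 0, -1.0], 0], [[0.0016, -0.0001, 0.0], [0, 0, -1.0], 0]]
(2.5, -3, 7) (2, -3.5, 1.4) [[[0.0015, 0, 0.0], [0, 0, -0.9], 0], [[0.0016, 0.0001, 0.0], [0, 0, -1.0], 0], [[0.0015, 0, 0], [0, 0, -0.9], 0], [[0.0016, 0.0001, 0], [0, 0, -0.9], 0], [[0.0015, 0, 0.0], [0, 0, -1.0], 0], [[0.0016, 0.0001, 0.0], [0, 0, -0.9], 0]]
```

Call:
servo_tool(
  plan=[
    [[0.0015,-0.0002,0],[0,0,-1],0],
    [[0.0016,-0.0001,0],[0,0,-1],0],
    [[0.0015,-0.0002,0],[0,0,-1],0],
    [[0.0015,-0.0001,0],[0,0,-1],0],
    [[0.0016,-0.0001,0],[0,0,-1],0],
  ],
)

```text
t: 11.83
eef_pos: [491.5, 124.2, 130.1]
orientation: [-0.217, 1.57, 0.405]
wrist_force: [0.3, -2.6, 1.4]
opening: 0.142
```

```bash
python3 -c "
from h import *
where()"
```

```text
t 11.83 tip [ 0.4  2.  -2.7] foot(pocket frame) [  0.4 146.9  14.9] tilt 6.93 yaw 22.68 F chassis [-0.7 -2.5  1.4] T [-0.26 -0.1   0.06] op 0.142
```

Foot is now riding on the catch slope (14.9 mm up, 3 N). Press on down.

Call:
servo_tool(
  plan=[
    [[0.0015,0,0],[0,0,-0.9],0],
    [[0.0016,0,0],[0,0,-1],0],
    [[0.0015,0,0],[0,0,-0.9],0],
  ],
)

```text
t: 12.08
eef_pos: [492.1, 124.7, 126.8]
orientation: [-0.255, 1.56, 0.367]
wrist_force: [-1.1, -3.7, 6.3]
opening: 0.139
```

```bash
python3 -c "
from h import *
where()"
```

```text
t 12.08 tip [ 1.2  1.3 -1.6] foot(pocket frame) [  1.2 147.    8.8] tilt 4.12 yaw 22.68 F chassis [-2.5 -3.   6.3] T [-0.11  0.19  0.05] op 0.139
```

Call:
servo_tool(
  plan=[
    [[0.0016,0,0],[0,0,-0.9],0],
    [[0.0015,0,0],[0,0,-1],0],
    [[0.0016,0,0],[0,0,-0.9],0],
    [[0,0,0],[0,0,0],0],
  ],
)

```text
t: 12.42
eef_pos: [490.7, 125.4, 120.7]
orientation: [-0.293, 1.553, 0.33]
wrist_force: [0.0, -2.2, 3.4]
opening: 0.139
```

```bash
python3 -c "
from h import *
where()
cv2.imwrite('pics/w9.png',viewer.read_camera('wrist'))
cv2.imwrite('pics/s9.png',cv2.resize(viewer.read_camera('scene')[110:250,270:430],None,fx=5,fy=4.2,interpolation=cv2.INTER_CUBIC))
"
```

```text
t 12.42 tip [ 0.1  1.9 -3.5] foot(pocket frame) [1.000e-01 1.478e+02 0.000e+00] tilt 1.37 yaw 22.71 F chassis [-0.8 -2.   3.4] T [-0.45 -0.11 -0.06] op 0.139
```

View pics/w9.png

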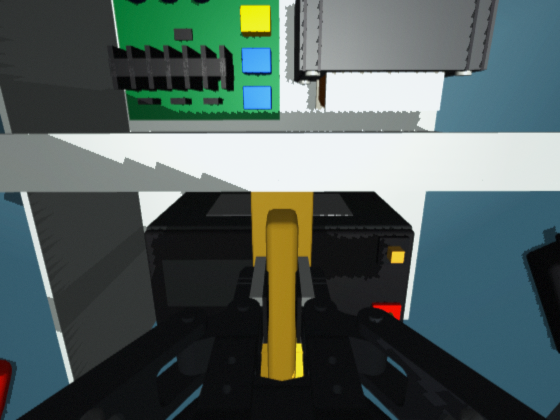

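View pics/s9.png

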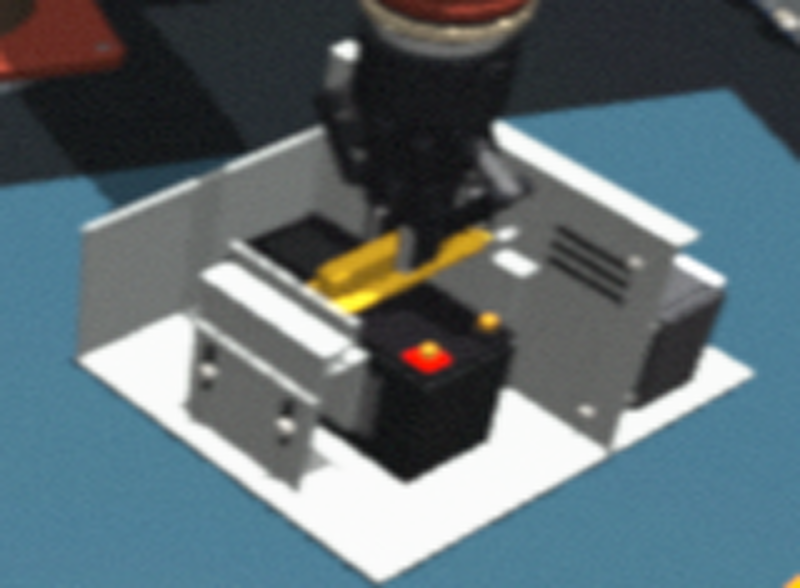

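The pose says the foot is at 0 mm, and the force fell from 6.3 to 3.4 N, which suggests the catch clicked. I'll check by pressing a little more, then pulling up gently.

Call:
servo_tool(
  plan=[
    [[0.0015,0,0],[0,0,-0.6],0],
    [[0.0015,0,0],[0,0,-0.6],0],
    [[0,0,0],[0,0,0],0],
  ],
)

```text
t: 12.77
eef_pos: [491.0, 125.3, 120.5]
orientation: [-0.308, 1.549, 0.314]
wrist_force: [-9.3, -5.5, 24.9]
opening: 0.14
```

```bash
python3 -c "
from h import *
where()"
```

```text
t 12.77 tip [ 0.4  1.5 -1.8] foot(pocket frame) [  0.4 147.5  -1.3] tilt 0.23 yaw 22.71 F chassis [-10.7  -1.5  24.9] T [0.01 1.92 0.26] op 0.14
```

Call:
servo_tool(
  plan=[
    [[-0.0015,0,0],[0,0,0.6],0],
    [[-0.0015,0,0],[0,0,0.6],0],
    [[-0.0016,0,0],[0,0,0.9],0],
    [[-0.0016,0,0],[0,0,0.9],0],
    [[-0.0016,0,0],[0,0,0.9],0],
    [[0,0,0],[0,0,0],0],
  ],
)

```text
t: 13.27
eef_pos: [488.5, 124.6, 122.8]
orientation: [-0.252, 1.568, 0.369]
wrist_force: [-0.2, 2.2, -14.9]
opening: 0.137
```

```bash
python3 -c "
from h import *
where()"
```

```text
t 13.27 tip [-2.3  2.7 -6. ] foot(pocket frame) [ -2.2 148.3   5.1] tilt 4.36 yaw 22.63 F chassis [  0.7   2.1 -14.9] T [-0.37 -0.26  0.15] op 0.137
```

The upward pull meets about 13 N beyond the weight, so the catch is holding the foot. Go back to neutral, open partly and withdraw.

Call:
servo_tool(
  plan=[
    [[0.0016,0,0],[0,0,-0.9],0],
    [[0.0016,0,0],[0,0,-0.9],0],
    [[0.0011,0,0],[0,0,-0.7],0],
    [[0,0,0],[0,0,0],0],
    [[0,0,0],[0,0,0],0],
  ],
)

```text
t: 13.68
eef_pos: [491.2, 125.8, 122.1]
orientation: [-0.289, 1.552, 0.334]
wrist_force: [-2.6, 2.1, 1.7]
opening: 0.14
```

```bash
python3 -c "
from h import *
where()"
```

```text
t 13.68 tip [ 0.9  2.1 -2.5] foot(pocket frame) [  0.8 148.1   1.7] tilt 1.65 yaw 22.74 F chassis [-1.6  2.9  1.7] T [0.37 0.54 0.06] op 0.14
```

Call:
servo_tool(
  plan=[
    [[0,0,0],[0,0,0],0.4],
    [[0,0,0],[0,0,0],0.4],
    [[0,0,0],[0,0,0],0.4],
    [[0,0,0],[0,0,0],0.4],
    [[-0.01,0,0],[0,0,0],0.4],
    [[-0.02,0,0],[0,0,0],0.4],
    [[-0.03,0,0],[0,0,0],0.4],
    [[-0.04,0,0],[0,0,0],0.4],
    [[-0.03,0,0],[0,0,0],0.4],
    [[0,0,0],[0,0,0],0.4],
  ],
)

```text
t: 14.52
eef_pos: [496.2, 121.8, 259.8]
orientation: [-0.289, 1.541, 0.331]
wrist_force: [-0.5, 0.2, -0.1]
opening: 0.397
```

Run:
```python
from h import *
where()
w=viewer.camera_info('wrist')
cv2.imwrite('pics/w10.png',viewer.read_camera('wrist'))
cv2.imwrite('pics/s10.png',cv2.resize(viewer.read_camera('scene')[110:250,270:430],None,fx=5,fy=4.2,interpolation=cv2.INTER_CUBIC))
for q in [(0,148,6),(-15,148,6),(15,148,6),(0,142,8),(0,20,-4),(0,38,2)]: print(q,np.round(proj(w,C0+xh*q[0]+yh*(q[1]-75)+Zh*(113+q[2]))))
```

```text
t 14.52 tip [  3.9  -3.6 135.5] foot(pocket frame) [  3.9 142.4 139.1] tilt 1.42 yaw 22.69 F chassis [-0.4  0.4 -0.1] T [ 0.   -0.03  0.04] op 0.397
(0, 148, 6) [274. 129.]
(-15, 148, 6) [257. 129.]
(15, 148, 6) [292. 128.]
(0, 142, 8) [274. 136.]
(0, 20, -4) [275. 257.]
(0, 38, 2) [275. 243.]
```

View pics/w10.png

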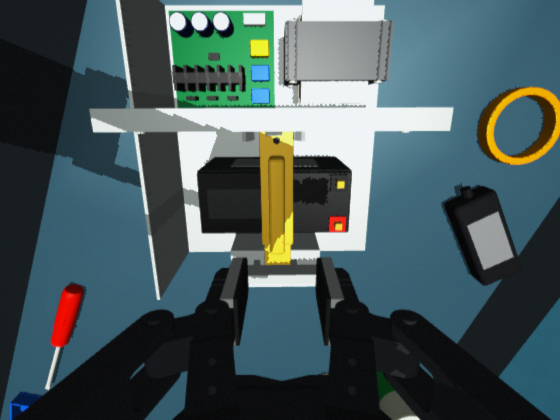

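View pics/s10.png

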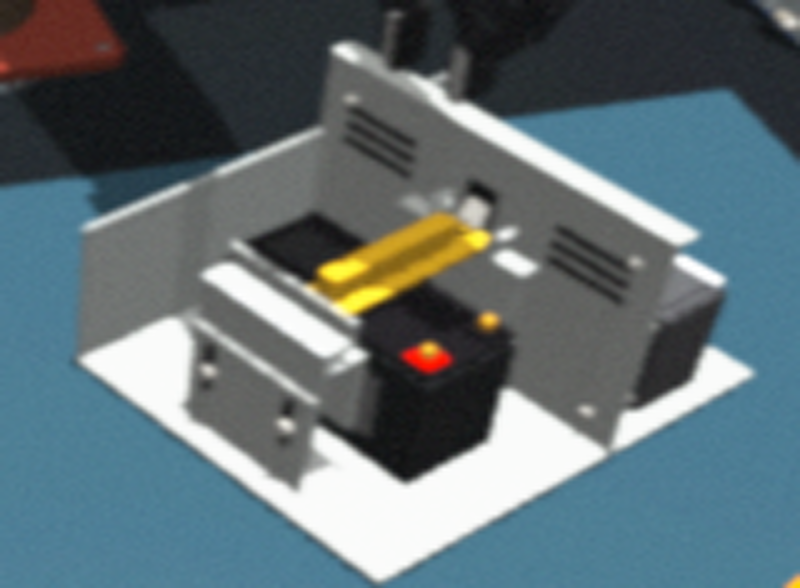

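The bar lies level across both ledges with the lip over its tongue end. For a proper look at the catch, back off toward −y.

Call:
servo_tool(
  plan=[
    [[-0.005,-0.03,0],[0,0,0],0.4],
    [[-0.005,-0.03,0],[0,0,0],0.4],
    [[-0.005,-0.03,0],[0,0,0],0.4],
    [[0,-0.02,0],[0,0,0],0.4],
    [[0,0,0],[0,0,0],0.4],
    [[0,0,0],[0,0,0],0.4],
  ],
)

```text
t: 15.12
eef_pos: [534.0, 19.1, 261.1]
orientation: [-0.285, 1.557, 0.333]
wrist_force: [-0.6, 0.7, 0.3]
opening: 0.398
```

Run:
```python
from h import *
w=viewer.camera_info('wrist'); im=viewer.read_camera('wrist')
P=lambda q:np.array(proj(w,C0+xh*q[0]+yh*(q[1]-75)+Zh*(113+q[2])))
a=P((0,75,0)).astype(int); u0=max(0,a[0]-100); b=int(P((0,150,40))[1]);v0=max(0,b-10); print(u0,v0)
cv2.imwrite('pics/z11.png',cv2.resize(im[v0:v0+195,u0:u0+200],None,fx=4,fy=3,interpolation=cv2.INTER_CUBIC))
f=lambda q:np.round((P(q)-[u0,v0])*[4,3])
for q in [(-15,148,6),(15,148,6),(0,148,0),(0,142,8),(0,18,28),(-17.5,138,16),(17.5,138,16)]: print(q,f(q))
```

```text
181 0
(-15, 148, 6) [325. -48.]
(15, 148, 6) [481. -49.]
(0, 148, 0) [403. -40.]
(0, 142, 8) [403. -24.]
(0, 18, 28) [404. 471.]
(-17.5, 138, 16) [310. -17.]
(17.5, 138, 16) [496. -17.]
```

View pics/z11.png

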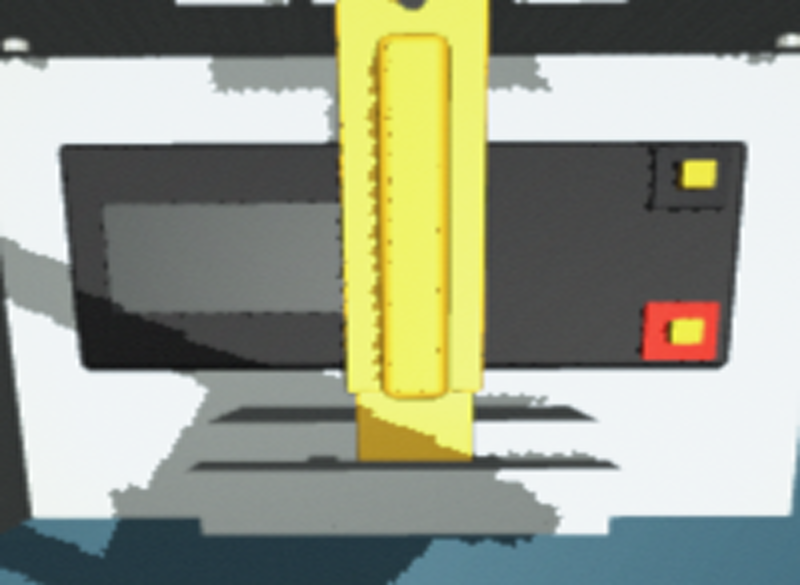

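Tongue is under the lip, centred within the cheeks, and the foot is just out of the picture at the top. Come back 40 mm toward +y and rise.

Call:
servo_tool(
  plan=[
    [[-0.02,0.015,0],[0,0,0],0.4],
    [[-0.02,0.015,0],[0,0,0],0.4],
    [[0,0.01,0],[0,0,0],0.4],
    [[0,0,0],[0,0,0],0.4],
    [[0,0,0],[0,0,0],0.4],
  ],
)

```text
t: 15.58
eef_pos: [519.1, 56.7, 303.1]
orientation: [-0.29, 1.555, 0.335]
wrist_force: [0.3, -0.8, -0.3]
opening: 0.398
```

Run:
```python
from h import *
w=viewer.camera_info('wrist'); im=viewer.read_camera('wrist')
P=lambda q:np.array(proj(w,C0+xh*q[0]+yh*(q[1]-75)+Zh*(113+q[2])))
a=P((0,142,8)); u0=int(a[0]-50);v0=max(0,int(a[1]-35)); print(u0,v0,a)
cv2.imwrite('pics/z12.png',cv2.resize(im[v0:v0+75,u0:u0+100],None,fx=8,fy=8,interpolation=cv2.INTER_CUBIC))
f=lambda q:np.round((P(q)-[u0,v0])*8)
for q in [(-15,148,6),(15,148,6),(0,136,6),(-7,142,8),(7,142,8),(0,150,30),(-17.5,138,16),(17.5,138,16)]: print(q,f(q))
```

```text
231 22 [281.43049042  57.15425459]
(-15, 148, 6) [275. 227.]
(15, 148, 6) [532. 228.]
(0, 136, 6) [403. 339.]
(-7, 142, 8) [343. 281.]
(7, 142, 8) [464. 281.]
(0, 150, 30) [403. 169.]
(-17.5, 138, 16) [250. 309.]
(17.5, 138, 16) [557. 309.]
```

View pics/z12.png

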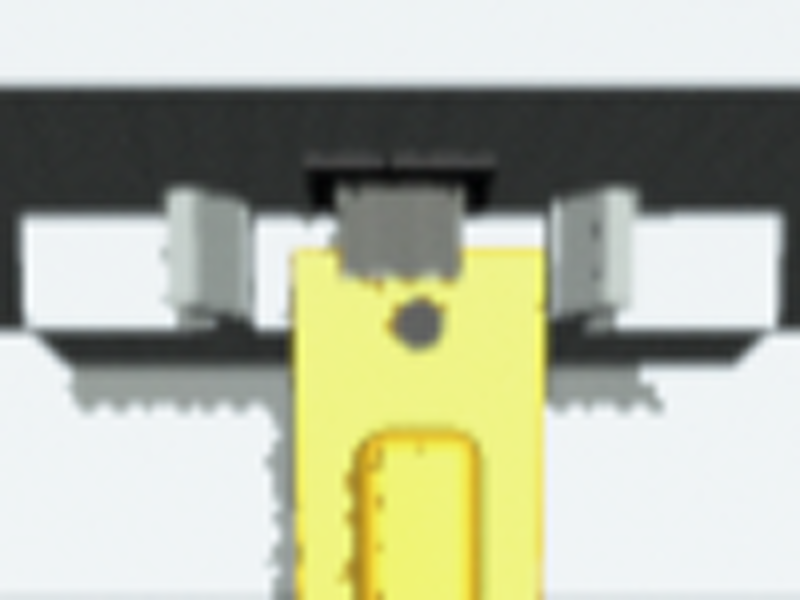

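The catch nose (tip row 280, exactly where the fully sprung-out position predicts) overlaps the foot, whose edge is at row 248 between the guide cheeks. Hand in.

Run:
```python
from h import *
o=env.observe(); print(o['t'],o['wrist_force'].round(1)); print(env.hand_in())
```

```text
15.6333 [ 0.1 -0.5  0.4]
the job is handed in; nothing more can be done
None
```

The bar is refitted and the job was handed in at 15.6 s. No verdict was reported.

**What I did**
- I gripped the bar on its rib, tilted it to 35° and felt for the bracket's ledge. It lies about 3.7 mm below nominal, found at about 5 N.
- I then slid the tongue under the lip with no sign of contact. With about 10.7 mm left to the wall, the foot was still 61 mm up.
- I lowered the bar in small steps and pressed the foot past the catch. The wrist force was about 6 N on the slope and peaked near 25 N in an extra press with the foot already on its ledge.
- After the click I released the bar and withdrew.

**Last checks**
- **Pull test:** a gentle upward pull met about 13 N beyond the bar's weight, so the catch holds.
- **Wrist pictures:** the catch nose is fully out and over the foot. The foot lies between its guide cheeks, roughly 2 mm to +x. The tongue is under the lip, and the tool touches nothing.
- **Bystanders:** I moved nothing else on the bench on purpose, but I did not measure the other things again at the end.

**Disagreements**
- The picture-based ledge height was −6.4 mm, against −3.7 mm felt; I used the felt value.
- The foot edge in the last picture is about 2 mm nearer the bracket than the arm's pose gave. That puts the tongue almost against the wall, within the 7 mm allowed.

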